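# Set the clearance of a tip-rack clamp

### The job

Set the tip-rack clamp so that it has a little clearance: turn the wing knob on the bridge clockwise until the screw just bottoms on the pad of the rack, gently, without forcing it any further, then back it off a quarter of a turn. When that is done, slide the lock tab fully home towards the knob so that the setting stays, let go, and leave the other things on the bench where they are.

Things in the scene. Friction and masses are not known exactly. Their poses are not given: they have to be found in the camera images.
- screw: Wing knob on the middle of the bridge; it turns on its upright axis, the origin is on that axis at the top of the bridge. Clockwise from above drives the spindle down 2 mm a turn. At the start it needs 0.4 to 2.8 rad (under half a turn) clockwise to bottom, differently each time, at any angle of the wing. It stays where it is left, may be regripped at will and has no other stop
- wing (a point): Middle of the knob's wing, the place to grip: an upright black plastic bar 56 mm long (x axis of this frame), 11 mm thick (y), 28 mm high (z, up). It stands free on a steel stem of 8 mm diameter, its underside 32 mm over the bridge. It turns with the screw about the vertical axis through this point and does not rise or sink
- screw_tip (a point): Centre of the flat lower end of the steel spindle (12 mm diameter) under the bridge; it moves down as the knob is tightened
- pad_top (a point): Centre of the upper face of the steel pad (26 mm diameter) on the bar across the tip rack, on which the screw bottoms; z up. The gap, height of screw_tip over pad_top, is 0 when bottomed and 0.5 mm a quarter turn above that: too fine for these readings
- spindle: The steel spindle that carries screw_tip; origin at its lower end. How it feels at the knob: a steady drag of about 0.04 N m while it runs; at the bottom it stops dead and the torque climbs steeply. 0.1 N m above the drag is bottomed well enough; over about 0.4 N m the tip drags the pad round with it, and the setting is spoilt if the pad twists by more than 8 degrees
- rack: Tip rack (122 x 82 mm, about 74 mm high to the pad), fixed on the base of the clamp; origin at the middle of its underside
- bridge: Aluminium crossbar 300 mm long (y axis), 50 mm wide (x), 16 mm thick, on two steel posts, fixed; origin at the middle of its underside, about 115 mm over the bench. Knob in its middle, lock at its +y end
- lock (a joint): Travel of the lock slide on the bridge, m: 0 to 0.03; it grows towards the knob (in the -y direction of the bridge); 0.03 is home, against its stop. Slides with about 2.5 N and stays where it is left
- lock_tab (a point): Middle of the black thumb tab of the lock: 26 mm wide (x axis), 14 mm thick (y axis, the sliding line), its top 9 mm above this point and 24 mm above the bridge; it can be pinched across x or pushed towards -y
- pipette_a: Pipette lying on the bench beyond the clamp, 260 mm long, leave alone
- pipette_b: Pipette lying on the bench to the left, leave alone
- tube_rack: Low blue tube rack 110 x 60 x 47 mm beside the clamp, leave alone
- yellow_box: Open yellow box lid 110 x 80 x 26 mm beside the clamp, leave alone
- screw_cap: White screw cap, 26 mm diameter, 14 mm high, on the base plate of the clamp, leave alone
- marker: Marker pen, 135 mm long, lying on the bench, leave alone
- pad_rim (a point): A point on the rim of the pad, 12 mm from its middle. The pad must not be twisted round on the bar

How it is judged (in metres and radians):
On the way, in this order (a step that is already met when the one before it is completed fails the run):
1. the screw is bottomed on the pad (z of screw_tip in the frame of pad_top below 1e-05 m), for 0.1 s.
2. the screw is backed off by a quarter of a turn (within 23 degrees) (z of screw_tip in the frame of pad_top between 0.00037 and 0.00063 m), for 0.2 s.
3. the lock is slid home (value of joint lock above 0.027 m), for 0.2 s.
At the end, for the whole second after the job is handed in: The screw stands a quarter of a turn (within 23 degrees; gap 0.37 to 0.63 mm) above where it bottoms, at rest, and the lock is home within 3 mm (all of step 2 and value of joint lock above 0.027 m and angular speed of screw below 0.05 rad/s); the robot touches nothing.
It fails at once if the screw is forced: the pad is twisted round by more than 8 degrees (distance of pad_rim from where it was at the start of the episode above 0.00168 m).
It fails at once if a bystander is moved by more than 25 mm (distance of any of pipette_a, pipette_b, tube_rack, yellow_box, screw_cap, marker from where it was at the start of the episode above 0.025 m).
It also fails if it takes over 72 s, if anything falls off the work surface, if the arm or the gripper's body presses on something with over 40 N, if the wrist force passes 120 N, or if a joint passes its speed limit or range.

### The arm

A 6-joint arm with a two-finger parallel gripper is mounted at the origin on the work surface. World frame = base frame: x ahead of the robot, y to its left, z up, the work surface at z = 0. Lengths are in mm, angles in degrees, forces in N, time in s.
With the tool pointing down it reaches from about 300 to 850 mm from the base axis. Payload 4.2 kg.
Tool frame: the origin (TCP) lies midway between the tips of the shut fingers; the grasp point (between the pads) lies 19 mm behind it; z points along the fingers, x is the direction in which the jaws open and shut, and the axes are right-handed (so a half turn about z gives the same grasp; the last joint's range is limited). The gripper opens to 91 mm and grips with 3 to 60 N. Pads are 32 mm wide; open, the fingers measure 118 mm over their backs; the gripper's body (76 mm by 178 mm) begins 60 mm behind the grasp point.
Start: joints at [72.536, 18.312, 89.639, -0, 72.044, -1.146], TCP at [161.557, 551.854, 213.976] pointing down, gripper open.
Joint ranges: [-177.97, 177.97], [-48.28, 115.42], [12.27, 149.76], [-77.06, 257.06], [2.81, 150.46], [-146.56, 146.56]. Speed limits (degrees/s): [147.25, 147.25, 180, 180, 180, 180].

### API

Orientations are given as [roll, pitch, yaw] about the fixed x, y, z axes, in that order (R = Rz(yaw) Ry(pitch) Rx(roll)).
In Python, from workcell import env gives the robot as it stands. The module is installed in compiled form; this text tells all that it offers.
- The arm moves only by the tool drive_tool, never from a script. Its argument "series" is a list of rows, each a list of 3 entries, a list of its own where there are three numbers: the closure, from 0 (fully open) to 1 (shut), then the shift along the tool's x, y, z in mm, then the turn, a rotation vector about the tool's x, y, z in rad. In form: [[gripper, [dx, dy, dz], [rx, ry, rz]], ...]. A call has exactly 5 rows; each row is the pose to reach, as a shift and turn from the pose commanded when the call began, along the tool's axes at that moment; what a row does not reach only later rows make up. A row lasts 1/10 s, in which the tool goes at most 50 mm and 8.59 degrees, less where a joint would pass 70% of its speed; a pose out of reach is approached as far as the arm can. A call with a gripper value outside its range is refused whole. The fingers move at their own pace and stop on an object; "squeeze" is the grip in N (left out, the last holds). Time passes only in rows, so rows that repeat a pose let the fingers close, or fill a call up. It gives the time, the measured TCP pose, the force and the opening at its end, in the units of the state.
- env.state(): the state, without advancing time (a new reading comes with each control period).
- env.grab_frame(name): name is "scene" or "top" or "wrist"; returns a dict with "image" (420x560x3 uint8, red, green, blue), "K" (3x3 intrinsics, pixels), "origin" and "orientation" of the camera in the world. Camera axes: x right, y down, z forward; pixel columns grow to the right and rows downward; lengths in mm; the calibration is good to about 2 mm. A picture is of the moment at which its call begins. There is no depth.
- env.job_done(): hands the job in, once; it reports no verdict.
The state is a dict: "time_s": time; "qpos": joint angles; "qvel": joint speeds; "effort": joint torques, N m; "ee_pos": TCP position; "ee_rot": TCP orientation; "force": force on the tool from outside, world axes, zero at the start; "torque": the same for the moment, N m; "gripper_width": finger opening in mm.
Only numpy, scipy, OpenCV 4.12 (cv2) and the standard library are available. Lean on these libraries where they do the work, as an engineer would, in place of code of your own. Each camera call takes 0.05 s, during which the arm holds its last target.

## Working session

There is one attempt and no reset: what is moved stays moved. The work goes in short steps, Python scripts to look and compute and a tool call to move; the robot and the scene stay as the last step left them, time stands still between calls to the robot, and variables do not carry over. Pictures are saved under pics/ and viewed, and the job is handed in when it is done.

Besides the shell and the picture viewer there is one more tool, called after ">>>" by a JSON object that holds its "name" and its "arguments". drive_tool: Moves the arm, as the interface text tells. Its arguments: {"type":"object","properties":{"series":{"type":"array","items":{"type":"array"}},"squeeze":{"type":"number"}},"required":["series"]}

```bash
mkdir -p pics; ls; python3 - <<'E'
from workcell import env
import cv2,json,numpy as np
print(env.state())
for n in ["scene","top","wrist"]:
    f=env.grab_frame(n); cv2.imwrite(f"pics/{n}0.png",f["image"][:,:,::-1]); print(n,f["K"],f["origin"],f["orientation"])
E
```

```text
pics
{'time_s': 0.0, 'qpos': array([ 7.25375512e+01,  1.83499737e+01,  8.97062009e+01, -3.70128992e-03,
        7.20408408e+01, -1.14541273e+00]), 'qvel': array([-0.0806062 ,  0.03463979,  0.02951703, -0.07915962,  0.01991172,
       -0.05815333]), 'effort': array([-5.84051395e-04, -4.12456906e+01, -2.31975657e+01,  7.26260757e-02,
        4.55580465e-02, -1.17478512e-04]), 'ee_pos': array([161.41471569, 551.36872988, 213.13835913]), 'ee_rot': array([1.79998421e+02, 9.70664050e-02, 7.36841068e+01]), 'force': array([-0.52623206, -0.1667445 , -0.77144979]), 'torque': array([-0.0250173 , -0.05467403, -0.04173107]), 'gripper_width': 91.25272313984179}
scene [[504.7238082    0.         278.5169768 ]
 [  0.         504.7238082  215.92862455]
 [  0.           0.           1.        ]] [1301.73262658  825.07985971 1398.17294448] [-139.22483496   -0.87051884  140.47217314]
top [[470.91712786   0.         282.10446994]
 [  0.         470.91712786 209.20746887]
 [  0.           0.           1.        ]] [ 319.79477845  -26.72960897 1410.94011991] [-169.95465324    0.59677597  -89.70502702]
wrist [[361.5824386    0.         278.08840866]
 [  0.         361.5824386  209.32151196]
 [  0.           0.           1.        ]] [ 90.40706947 572.20086857 383.65469012] [1.64878668e+02 2.23998271e-02 7.36955299e+01]
```

View pics/scene0.png

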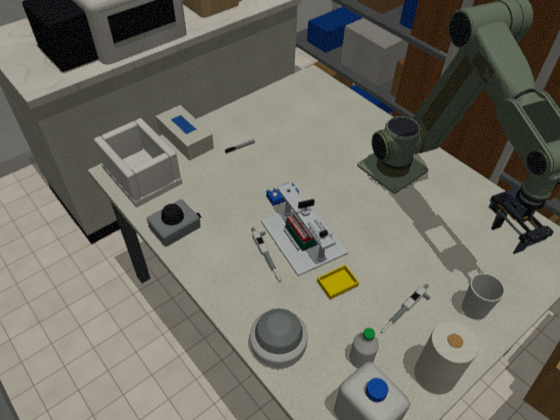

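View pics/top0.png

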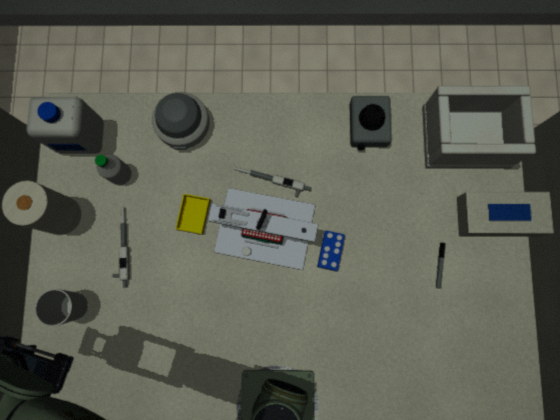

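View pics/wrist0.png

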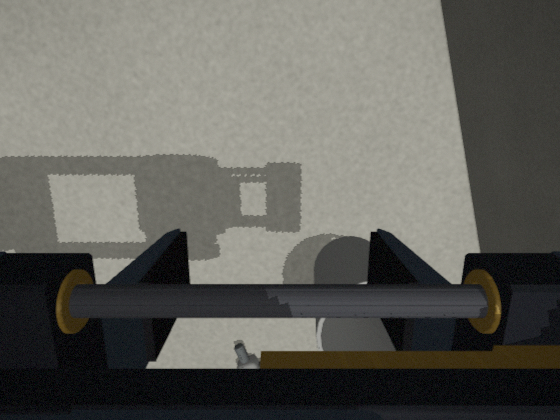

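```bash
python3 - <<'E'
import cv2
a=cv2.imread("pics/top0.png")[170:280,180:350]; cv2.imwrite("pics/topz.png",cv2.resize(a,None,fx=4.7,fy=4.7,interpolation=cv2.INTER_CUBIC))
a=cv2.imread("pics/scene0.png")[170:300,240:370]; cv2.imwrite("pics/scz.png",cv2.resize(a,None,fx=4.6,fy=4.6,interpolation=cv2.INTER_CUBIC))
E
```

```text
(no output)
```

View pics/topz.png

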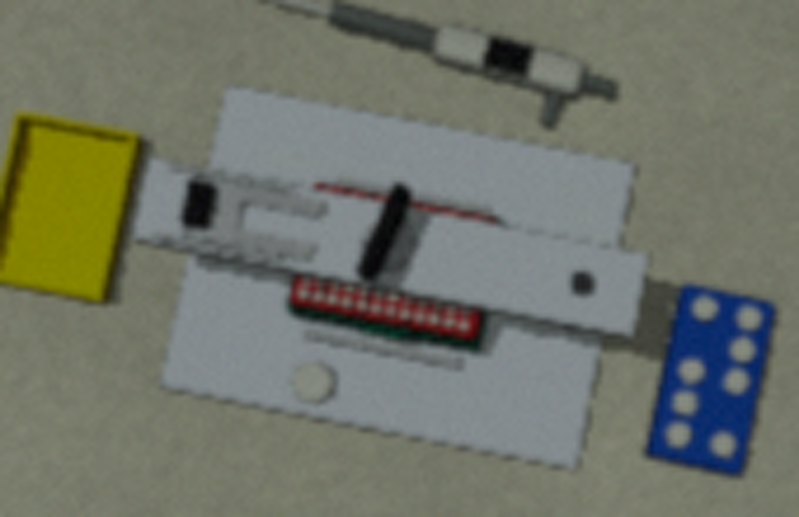

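View pics/scz.png

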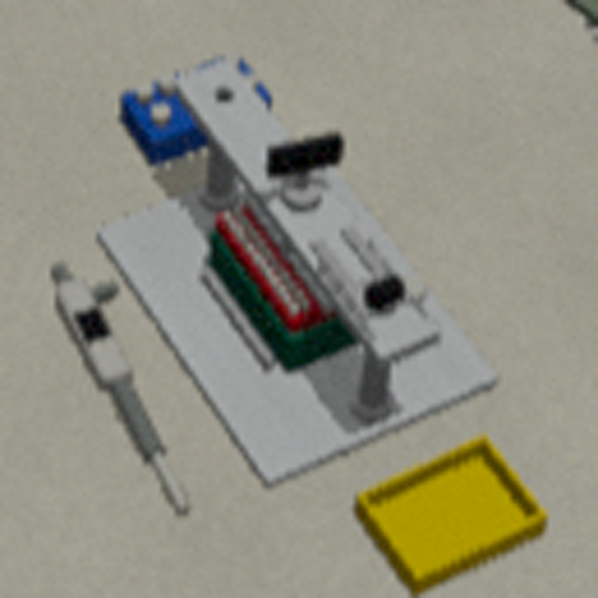

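```bash
cat > h.py <<'E'
import numpy as np,cv2
from scipy.spatial.transform import Rotation as R
def rotm(o): return R.from_euler('xyz',o,degrees=True).as_matrix()
def ray(f,uv):
    d=rotm(f["orientation"])@np.linalg.solve(f["K"],[uv[0],uv[1],1]); return np.array(f["origin"]),d
def onz(f,uv,z):
    o,d=ray(f,uv); return o+d*(z-o[2])/d[2]
def proj(f,p):
    q=f["K"]@(rotm(f["orientation"]).T@(np.array(p)-f["origin"])); return q[:2]/q[2]
def tri(f1,u1,f2,u2):
    A=[];b=[]
    for f,u in((f1,u1),(f2,u2)):
        o,d=ray(f,u);d=d/np.linalg.norm(d);P=np.eye(3)-np.outer(d,d);A.append(P);b.append(P@o)
    return np.linalg.lstsq(np.vstack(A),np.hstack(b),rcond=None)[0]
def blobs(im,roi,th=45,amin=15):
    x0,y0,x1,y1=roi; m=(im[y0:y1,x0:x1].max(2)<th).astype(np.uint8)
    c,_=cv2.findContours(m,cv2.RETR_EXTERNAL,cv2.CHAIN_APPROX_NONE)
    out=[]
    for k in c:
        mm=np.zeros_like(m);cv2.drawContours(mm,[k],-1,1,-1);ys,xs=np.nonzero(mm&m)
        if len(xs)<amin: continue
        out.append((len(xs),(xs.mean()+x0,ys.mean()+y0),cv2.minAreaRect((k+[x0,y0]).astype(np.float32))))
    return out
E
python3 - <<'E'
from workcell import env
from h import *
t=env.grab_frame("top");s=env.grab_frame("scene")
for b in blobs(t["image"],(205,195,320,250)): print('T',b,onz(t,b[1],177).round(1),onz(t,b[1],150).round(1))
for b in blobs(s["image"],(280,190,345,250)): print('S',b,onz(s,b[1],177).round(1),onz(s,b[1],150).round(1))
# ends of wing and bridge
z=4.7
for n,p in dict(we1=(399,190),we2=(370,275)).items():
    print(n,onz(t,(180+p[0]/z,170+p[1]/z),188).round(1))
for n,p in dict(b1=(148,155),b2=(137,240),b3=(645,255),b4=(633,333)).items():
    print(n,onz(t,(180+p[0]/z,170+p[1]/z),131).round(1))
E
```

```text
T (89, (np.float64(263.39325842696627), np.float64(239.2134831460674)), ((261.9718933105469, 239.039794921875), (40.147499084472656, 7.159548282623291), 1.548157811164856)) [457.9  36.1 177. ] [461.   37.5 150. ]
T (90, (np.float64(261.52222222222224), np.float64(219.57777777777778)), ((261.5927734375, 219.54122924804688), (4.569057941436768, 20.20539093017578), 23.962486267089844)) [510.2  41.7 177. ] [514.4  43.2 150. ]
T (49, (np.float64(222.0), np.float64(213.0)), ((222.00003051757812, 213.00001525878906), (5.3357834815979, 8.731282234191895), 14.03624439239502)) [527.5 147.1 177. ] [532.1 150.9 150. ]
S (37, (np.float64(323.13513513513516), np.float64(233.3783783783784)), ((323.0769348144531, 233.1153564453125), (5.269651889801025, 7.211102485656738), 56.3099365234375)) [554.5 166.6 177. ] [538. 152. 150.]
S (210, (np.float64(300.67619047619047), np.float64(238.97619047619048)), ((297.8722229003906, 236.96432495117188), (37.57474136352539, 14.564093589782715), 36.15818405151367)) [623.5 139.4 177. ] [608.5 124.3 150. ]
S (85, (np.float64(305.9294117647059), np.float64(203.6235294117647)), ((306.05767822265625, 203.78846740722656), (5.88348388671875, 15.100942611694336), 78.69007110595703)) [513.4  39.6 177. ] [496.   22.3 150. ]
we1 [533.   32.5 188. ]
we2 [484.8  48.1 188. ]
b1 [563.4 183.6 131. ]
b2 [512.7 188.4 131. ]
b3 [ 504.9 -108.8  131. ]
b4 [ 459.2 -101.5  131. ]
```

>>> {"name": "drive_tool", "arguments": {"series": [[0, [-28, 35, -16], [0, 0, 0]], [0, [-56, 70, -32], [0, 0, 0]], [0, [-84, 105, -48], [0, 0, 0]], [0, [-112, 140, -64], [0, 0, 0]], [0, [-140, 175, -80], [0, 0, 0]]], "squeeze": 8}}

```text
time_s: 0.75
ee_pos: [290.8, 366.7, 294.6]
ee_rot: [180.0, -0.0, 73.7]
force: [0.5, 0.2, 0.2]
gripper_width: 91.0
```

>>> {"name": "drive_tool", "arguments": {"series": [[0, [-28, 35, 0], [0, 0, 0]], [0, [-56, 70, 0], [0, 0, 0]], [0, [-84, 105, 0], [0, 0, 0]], [0, [-112, 140, 0], [0, 0, 0]], [0, [-140, 175, 0], [0, 0, 0]]]}}

```text
time_s: 1.25
ee_pos: [419.5, 183.1, 294.1]
ee_rot: [180.0, -0.0, 73.7]
force: [1.4, -0.0, -0.3]
gripper_width: 91.1
```

>>> {"name": "drive_tool", "arguments": {"series": [[0, [-28, 16, 0], [0, 0, 0]], [0, [-56, 32, 0], [0, 0, 0]], [0, [-84, 48, 0], [0, 0, 0]], [0, [-112, 65, 0], [0, 0, 0]], [0, [-112, 65, 0], [0, 0, 0]]]}}

```text
time_s: 1.75
ee_pos: [450.3, 56.1, 293.8]
ee_rot: [180.0, 0.1, 73.4]
force: [-0.4, 0.7, -0.3]
gripper_width: 91.0
```

```bash
python3 - <<'E'
from workcell import env
import cv2
from h import *
f=env.grab_frame("wrist"); cv2.imwrite("pics/w1.png",f["image"][:,:,::-1]);np.save("w1.npy",f,allow_pickle=True);print(env.state())
print(f["origin"],f["orientation"],proj(f,(511,41,191)))
E
```

```text
{'time_s': 1.8, 'qpos': array([ 5.85961678e+00,  4.65434286e+00,  9.58308107e+01,  1.81642564e-02,
        7.95315923e+01, -6.76318210e+01]), 'qvel': array([ 2.58683646, -0.15662015,  0.28436756,  0.9172421 ,  0.17671849,
        0.47125958]), 'effort': array([ -1.12907667, -28.69660735, -24.25562382,  -0.19899064,
         0.05341958,  -0.08410765]), 'ee_pos': array([449.82054696,  57.82962152, 293.82130918]), 'ee_rot': array([-1.79977717e+02, -1.01441275e-02,  7.34881329e+01]), 'force': array([-0.12120697,  0.70673873, -0.01925492]), 'torque': array([0.04508627, 0.03005628, 0.03049305]), 'gripper_width': 91.1917392259209}
[379.2368597   77.21194514 464.22572517] [1.64843799e+02 3.69516117e-03 7.34435081e+01] [281.53510698 282.29443852]
```

View pics/w1.png

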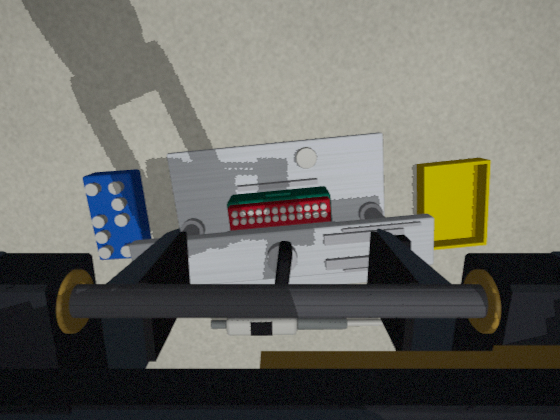

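```bash
python3 - <<'E'
from workcell import env
from h import *
f=np.load("w1.npy",allow_pickle=True).item()
im=f["image"];x0,y0,x1,y1=272,236,300,282
m=im[y0:y1,x0:x1].max(2)<40
ys,xs=np.nonzero(m);P=np.array([onz(f,(x+x0,y+y0),191)[:2] for x,y in zip(xs,ys)])
c=P.mean(0);w,v=np.linalg.eigh(np.cov((P-c).T));print('wrist',len(P),c,np.degrees(np.arctan2(v[1,1],v[0,1])),w)
for r in range(y0,y1,4):
    q=xs[ys==r-y0]
    if len(q): print(r,q.min()+x0,q.max()+x0, onz(f,(q.mean()+x0,r),191)[:2].round(1))
im=cv2.imread("pics/top0.png");t=env.grab_frame("top")
m=im[208:231,250:275].max(2)<45
ys,xs=np.nonzero(m);P=np.array([onz(t,(x+250,y+208),185)[:2] for x,y in zip(xs,ys)])
c=P.mean(0);w,v=np.linalg.eigh(np.cov((P-c).T));print('top',len(P),c,np.degrees(np.arctan2(v[1,1],v[0,1])),w)
E
```

```text
wrist 516 [493.79880305  47.79668329] 157.9326279955271 [  9.06075795 101.93207847]
244 280 290 [479.4  53.2]
248 279 291 [482.7  52.2]
252 279 291 [486.   51.3]
256 278 290 [489.1  49.5]
260 278 290 [492.5  48.5]
264 277 289 [495.6  46.8]
268 277 289 [499.   45.8]
272 276 288 [502.2  44. ]
276 276 288 [505.7  43. ]
280 276 287 [509.   41.6]
top 89 [509.25494991  41.19843833] 158.42504776829566 [ 11.48938881 226.69977636]
```

>>> {"name": "drive_tool", "arguments": {"series": [[0, [0, 32, 0], [0, 0, 0.045]], [0, [0, 63, 0], [0, 0, 0.09]], [0, [0, 63, 25], [0, 0, 0.09]], [0, [0, 63, 55], [0, 0, 0.09]], [0, [0, 63, 70], [0, 0, 0.09]]]}}

```text
time_s: 2.35
ee_pos: [508.8, 42.7, 221.4]
ee_rot: [-179.8, 0.1, 68.6]
force: [1.2, -0.3, -1.1]
gripper_width: 91.2
```

```bash
python3 - <<'E'
from workcell import env
import cv2
from h import *
for n in ["wrist","scene","top"]:
  f=env.grab_frame(n); im=f["image"]
  if n!="wrist":
    u=proj(f,(511,41,177)).astype(int); im=cv2.resize(im[u[1]-60:u[1]+60,u[0]-80:u[0]+80],None,fx=4.5,fy=4.5,interpolation=cv2.INTER_CUBIC)
  cv2.imwrite(f"pics/{n}2.png",im[:,:,::-1])
s=env.state();print(s["ee_pos"],s["ee_rot"],s["torque"],s["effort"])
E
```

```text
[509.50462799  42.50475988 223.28515321] [-1.79878285e+02  2.79937556e-02  6.86166501e+01] [ 0.03263839  0.05588624 -0.02355077] [-5.79096994e-02 -3.39807737e+01 -2.19798124e+01 -1.13540889e-03
  8.80736928e-02  2.73692996e-03]
```

View pics/wrist2.png

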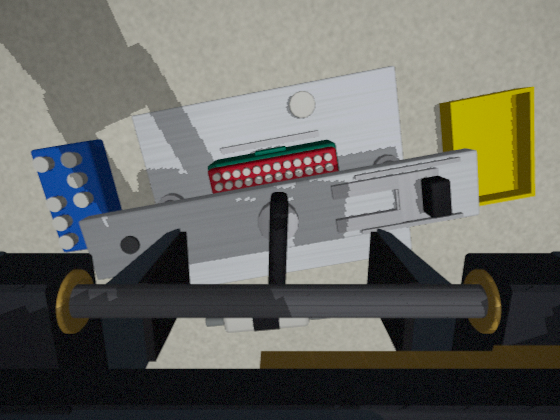

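View pics/scene2.png

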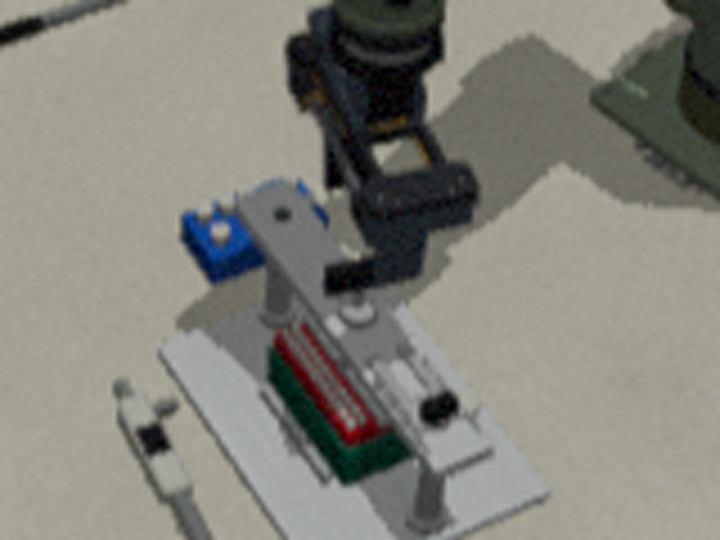

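>>> {"name": "drive_tool", "arguments": {"series": [[0, [0, 0, 25], [0, 0, 0]], [0, [0, 0, 50], [0, 0, 0]], [0.4, [0, 0, 64], [0, 0, 0]], [0.8, [0, 0, 64], [0, 0, 0]], [1, [0, 0, 64], [0, 0, 0]]], "squeeze": 8}}

```text
time_s: 3.0
ee_pos: [511.1, 41.9, 161.3]
ee_rot: [179.9, -0.1, 68.6]
force: [0.2, 0.4, 0.0]
gripper_width: 69.8
```

>>> {"name": "drive_tool", "arguments": {"series": [[1, [0, 0, 0], [0, 0, 0]], [1, [0, 0, 0], [0, 0, 0]], [1, [0, 0, 0], [0, 0, 0]], [1, [0, 0, 0], [0, 0, 0]], [1, [0, 0, 0], [0, 0, 0]]], "squeeze": 8}}

```text
time_s: 3.5
ee_pos: [510.2, 41.3, 160.1]
ee_rot: [180.0, -0.0, 68.5]
force: [-0.1, 0.2, 0.4]
gripper_width: 30.2
```

```bash
cat > st.py <<'E'
from workcell import env
s=env.state();print(s["time_s"],s["ee_pos"].round(1),'rot',s["ee_rot"].round(2),'F',s["force"].round(2),'T',s["torque"].round(3),'e6 %.3f e1 %.3f w %.2f q6 %.2f'%(s["effort"][5],s["effort"][0],s["gripper_width"],s["qpos"][5]))
E
python3 st.py
```

```text
3.5 [510.2  41.3 160.1] rot [ 1.7998e+02 -2.0000e-02  6.8520e+01] F [-0.05  0.16  0.37] T [ 0.011 -0.098  0.035] e6 0.000 e1 0.012 w 30.18 q6 -65.18
```

>>> {"name": "drive_tool", "arguments": {"series": [[1, [0, 0, 0], [0, 0, 0]], [1, [0, 0, 0], [0, 0, 0]], [1, [0, 0, 0], [0, 0, 0]], [1, [0, 0, 0], [0, 0, 0]], [1, [0, 0, 0], [0, 0, 0]]]}}

```text
time_s: 4.0
ee_pos: [510.2, 41.6, 159.9]
ee_rot: [-180.0, -0.0, 68.5]
force: [-0.6, 1.3, 0.0]
gripper_width: 10.9
```

```bash
python3 st.py
```

```text
4.0 [510.2  41.6 159.9] rot [-1.7999e+02 -4.0000e-02  6.8510e+01] F [-0.59  1.32  0.04] T [ 0.32  -0.069 -0.054] e6 -0.033 e1 -0.787 w 10.92 q6 -65.18
```

>>> {"name": "drive_tool", "arguments": {"series": [[1, [0, 0, 0], [0, 0, 0.02]], [1, [0, 0, 0], [0, 0, 0.04]], [1, [0, 0, 0], [0, 0, 0.06]], [1, [0, 0, 0], [0, 0, 0.08]], [1, [0, 0, 0], [0, 0, 0.1]]]}}

```text
time_s: 4.5
ee_pos: [510.2, 41.6, 159.9]
ee_rot: [-180.0, -0.0, 62.7]
force: [0.0, 4.0, 0.3]
gripper_width: 11.0
```

```bash
python3 st.py
```

```text
4.5 [510.2  41.6 159.9] rot [-1.7999e+02 -4.0000e-02  6.2690e+01] F [0.02 4.04 0.31] T [ 0.72  -0.147  0.112] e6 -0.117 e1 -1.714 w 11.04 q6 -59.36
```

>>> {"name": "drive_tool", "arguments": {"series": [[1, [0.6, 0, 0], [0, 0, 0.02]], [1, [0.6, 0, 0], [0, 0, 0.04]], [1, [0.6, 0, 0], [0, 0, 0.06]], [1, [0.6, 0, 0], [0, 0, 0.08]], [1, [0.6, 0, 0], [0, 0, 0.1]]]}}

```text
time_s: 5.0
ee_pos: [510.4, 41.9, 159.9]
ee_rot: [-180.0, -0.0, 57.0]
force: [0.7, 2.6, -0.9]
gripper_width: 10.6
```

```bash
python3 st.py
```

```text
5.0 [510.4  41.9 159.9] rot [-1.7999e+02 -1.0000e-02  5.6970e+01] F [ 0.73  2.6  -0.86] T [ 0.599 -0.01   0.07 ] e6 -0.119 e1 -1.396 w 10.59 q6 -53.57
```

>>> {"name": "drive_tool", "arguments": {"series": [[1, [0, 0, 0], [0, 0, 0.02]], [1, [0, 0, 0], [0, 0, 0.04]], [1, [0, 0, 0], [0, 0, 0.06]], [1, [0, 0, 0], [0, 0, 0.08]], [1, [0, 0, 0], [0, 0, 0.1]]]}}

```text
time_s: 5.5
ee_pos: [510.5, 42.0, 159.9]
ee_rot: [-180.0, -0.0, 51.2]
force: [0.1, 2.3, -0.7]
gripper_width: 10.8
```

```bash
python3 st.py
```

```text
5.5 [510.5  42.  159.9] rot [-1.7999e+02 -2.0000e-02  5.1240e+01] F [ 0.05  2.25 -0.7 ] T [ 0.698 -0.001  0.035] e6 -0.118 e1 -1.708 w 10.76 q6 -47.84
```

>>> {"name": "drive_tool", "arguments": {"series": [[1, [0.5, 0, 0], [0, 0, 0.02]], [1, [0.5, 0, 0], [0, 0, 0.04]], [1, [0.5, 0, 0], [0, 0, 0.06]], [1, [0.5, 0, 0], [0, 0, 0.08]], [1, [0.5, 0, 0], [0, 0, 0.1]]]}}

```text
time_s: 6.0
ee_pos: [510.7, 42.2, 159.9]
ee_rot: [-180.0, 0.0, 45.5]
force: [-0.7, 3.7, 0.1]
gripper_width: 10.9
```

```bash
python3 st.py
```

```text
6.0 [510.7  42.2 159.9] rot [-179.99    0.     45.51] F [-0.67  3.67  0.11] T [0.529 0.197 0.077] e6 -0.120 e1 -1.320 w 10.94 q6 -42.07
```

>>> {"name": "drive_tool", "arguments": {"series": [[1, [0, 0, 0], [0, 0, 0.02]], [1, [0, 0, 0], [0, 0, 0.04]], [1, [0, 0, 0], [0, 0, 0.06]], [1, [0, 0, 0], [0, 0, 0.08]], [1, [0, 0, 0], [0, 0, 0.1]]]}}

```text
time_s: 6.5
ee_pos: [510.8, 42.3, 159.9]
ee_rot: [-180.0, -0.0, 39.8]
force: [-1.2, 3.3, -0.4]
gripper_width: 10.9
```

```bash
python3 st.py
```

```text
6.5 [510.8  42.3 159.9] rot [-1.800e+02 -1.000e-02  3.978e+01] F [-1.2   3.32 -0.42] T [0.59  0.133 0.009] e6 -0.120 e1 -1.457 w 10.88 q6 -36.35
```

>>> {"name": "drive_tool", "arguments": {"series": [[1, [0.3, -1, 0], [0, 0, 0.02]], [1, [0.3, -1, 0], [0, 0, 0.04]], [1, [0.3, -1, 0], [0, 0, 0.06]], [1, [0.3, -1, 0], [0, 0, 0.08]], [1, [0.3, -1, 0], [0, 0, 0.1]]]}}

```text
time_s: 7.0
ee_pos: [510.7, 42.8, 159.9]
ee_rot: [179.9, -0.0, 34.1]
force: [2.0, -1.3, -2.7]
gripper_width: 10.8
```

```bash
python3 st.py
```

```text
7.0 [510.7  42.8 159.9] rot [ 1.7993e+02 -2.0000e-02  3.4060e+01] F [ 1.99 -1.33 -2.72] T [-0.324 -0.432  0.004] e6 -0.121 e1 0.707 w 10.77 q6 -30.51
```

>>> {"name": "drive_tool", "arguments": {"series": [[1, [0, 0, 0], [0, 0, 0.02]], [1, [0, 0, 0], [0, 0, 0.04]], [1, [0, 0, 0], [0, 0, 0.06]], [1, [0, 0, 0], [0, 0, 0.08]], [1, [0, 0, 0], [0, 0, 0.1]]]}}

```text
time_s: 7.5
ee_pos: [510.7, 43.1, 160.0]
ee_rot: [180.0, -0.0, 28.3]
force: [3.4, -0.9, -2.6]
gripper_width: 10.9
```

```bash
python3 st.py
```

```text
7.5 [510.7  43.1 160. ] rot [ 1.7997e+02 -4.0000e-02  2.8330e+01] F [ 3.41 -0.9  -2.56] T [-0.501 -0.712  0.056] e6 -0.119 e1 1.159 w 10.90 q6 -24.77
```

>>> {"name": "drive_tool", "arguments": {"series": [[1, [0.2, 0.5, 0], [0, 0, 0.02]], [1, [0.2, 0.5, 0], [0, 0, 0.04]], [1, [0.2, 0.5, 0], [0, 0, 0.06]], [1, [0.2, 0.5, 0], [0, 0, 0.08]], [1, [0.2, 0.5, 0], [0, 0, 0.1]]]}}

```text
time_s: 8.0
ee_pos: [510.9, 43.1, 160.0]
ee_rot: [-180.0, -0.0, 22.6]
force: [2.7, -1.3, -3.0]
gripper_width: 10.8
```

```bash
python3 st.py
```

```text
8.0 [510.9  43.1 160. ] rot [-1.7999e+02 -3.0000e-02  2.2590e+01] F [ 2.73 -1.34 -2.99] T [-0.145 -0.673  0.063] e6 -0.117 e1 0.467 w 10.84 q6 -19.08
```

>>> {"name": "drive_tool", "arguments": {"series": [[1, [0, 0, 0], [0, 0, 0.02]], [1, [0, 0, 0], [0, 0, 0.04]], [1, [0, 0, 0], [0, 0, 0.06]], [1, [0, 0, 0], [0, 0, 0.08]], [1, [0, 0, 0], [0, 0, 0.1]]]}}

```text
time_s: 8.5
ee_pos: [511.0, 43.0, 160.0]
ee_rot: [-180.0, -0.0, 16.9]
force: [4.9, -0.3, -4.3]
gripper_width: 10.7
```

```bash
python3 st.py
```

```text
8.5 [511.  43. 160.] rot [-1.7999e+02 -4.0000e-02  1.6860e+01] F [ 4.87 -0.33 -4.3 ] T [ 0.018 -0.829  0.077] e6 -0.115 e1 0.077 w 10.71 q6 -13.36
```

>>> {"name": "drive_tool", "arguments": {"series": [[1, [0.8, 0, 0.1], [0, 0, 0.02]], [1, [0.8, 0, 0.1], [0, 0, 0.04]], [1, [0.8, 0, 0.1], [0, 0, 0.06]], [1, [0.8, 0, 0.1], [0, 0, 0.08]], [1, [0.8, 0, 0.1], [0, 0, 0.1]]]}}

```text
time_s: 9.0
ee_pos: [511.4, 43.1, 159.9]
ee_rot: [-180.0, 0.0, 11.1]
force: [2.4, -0.0, -1.1]
gripper_width: 10.7
```

```bash
python3 st.py
```

```text
9.0 [511.4  43.1 159.9] rot [-1.7999e+02  1.0000e-02  1.1130e+01] F [ 2.39 -0.02 -1.09] T [-0.02  -0.459  0.075] e6 -0.119 e1 0.105 w 10.69 q6 -7.61
```

>>> {"name": "drive_tool", "arguments": {"series": [[1, [0, 0, 0], [0, 0, 0.02]], [1, [0, 0, 0], [0, 0, 0.04]], [1, [0, 0, 0], [0, 0, 0.06]], [1, [0, 0, 0], [0, 0, 0.08]], [1, [0, 0, 0], [0, 0, 0.1]]]}}

```text
time_s: 9.5
ee_pos: [511.6, 43.2, 160.0]
ee_rot: [-180.0, -0.0, 5.4]
force: [1.3, -0.2, -0.5]
gripper_width: 10.8
```

```bash
python3 st.py
```

```text
9.5 [511.6  43.2 160. ] rot [-1.7999e+02 -2.0000e-02  5.4000e+00] F [ 1.35 -0.17 -0.46] T [ 0.013 -0.43   0.003] e6 -0.118 e1 -0.006 w 10.81 q6 -1.88
```

>>> {"name": "drive_tool", "arguments": {"series": [[1, [0, 0, 0], [0, 0, 0.02]], [1, [0, 0, 0], [0, 0, 0.04]], [1, [0, 0, 0], [0, 0, 0.06]], [1, [0, 0, 0], [0, 0, 0.08]], [1, [0, 0, 0], [0, 0, 0.1]]]}}

```text
time_s: 10.0
ee_pos: [511.7, 43.2, 159.9]
ee_rot: [-180.0, -0.0, -0.3]
force: [2.5, 0.5, -0.4]
gripper_width: 10.9
```

```bash
python3 st.py
```

```text
10.0 [511.7  43.2 159.9] rot [-1.7999e+02 -3.0000e-02 -3.3000e-01] F [ 2.54  0.52 -0.43] T [ 0.007 -0.553  0.038] e6 -0.117 e1 -0.060 w 10.93 q6 3.85
```

>>> {"name": "drive_tool", "arguments": {"series": [[1, [0, 0, 0], [0, 0, 0.02]], [1, [0, 0, 0], [0, 0, 0.04]], [1, [0, 0, 0], [0, 0, 0.06]], [1, [0, 0, 0], [0, 0, 0.08]], [1, [0, 0, 0], [0, 0, 0.1]]]}}

```text
time_s: 10.5
ee_pos: [511.8, 43.1, 159.9]
ee_rot: [-180.0, -0.0, -6.1]
force: [3.9, 0.2, -0.2]
gripper_width: 11.0
```

```bash
python3 st.py
```

```text
10.5 [511.8  43.1 159.9] rot [-1.7999e+02 -4.0000e-02 -6.0600e+00] F [ 3.89  0.22 -0.24] T [ 0.036 -0.695  0.03 ] e6 -0.116 e1 -0.027 w 11.04 q6 9.58
```

>>> {"name": "drive_tool", "arguments": {"series": [[1, [0.6, 0, 0], [0, 0, 0.02]], [1, [0.6, 0, 0], [0, 0, 0.04]], [1, [0.6, 0, 0], [0, 0, 0.06]], [1, [0.6, 0, 0], [0, 0, 0.08]], [1, [0.6, 0, 0], [0, 0, 0.1]]]}}

```text
time_s: 11.0
ee_pos: [512.2, 43.1, 159.9]
ee_rot: [-180.0, -0.0, -11.8]
force: [3.5, -0.2, 1.0]
gripper_width: 10.8
```

```bash
python3 st.py
```

```text
11.0 [512.2  43.1 159.9] rot [-1.7999e+02 -1.0000e-02 -1.1780e+01] F [ 3.46 -0.15  0.97] T [ 0.099 -0.498  0.029] e6 -0.118 e1 -0.181 w 10.79 q6 15.30
```

>>> {"name": "drive_tool", "arguments": {"series": [[1, [0, 0, 0], [0, 0, 0.02]], [1, [0, 0, 0], [0, 0, 0.04]], [1, [0, 0, 0], [0, 0, 0.06]], [1, [0, 0, 0], [0, 0, 0.08]], [1, [0, 0, 0], [0, 0, 0.1]]]}}

```text
time_s: 11.5
ee_pos: [512.3, 43.0, 159.9]
ee_rot: [-180.0, -0.0, -17.5]
force: [3.4, -0.3, 1.1]
gripper_width: 11.1
```

```bash
python3 st.py
```

```text
11.5 [512.3  43.  159.9] rot [-1.7999e+02 -2.0000e-02 -1.7510e+01] F [ 3.41 -0.34  1.12] T [ 0.096 -0.633  0.017] e6 -0.117 e1 -0.078 w 11.13 q6 21.03
```

>>> {"name": "drive_tool", "arguments": {"series": [[1, [0.5, 0, 0], [0, 0, 0.02]], [1, [0.5, 0, 0], [0, 0, 0.04]], [1, [0.5, 0, 0], [0, 0, 0.06]], [1, [0.5, 0, 0], [0, 0, 0.08]], [1, [0.5, 0, 0], [0, 0, 0.1]]]}}

```text
time_s: 12.0
ee_pos: [512.6, 42.9, 159.9]
ee_rot: [-180.0, -0.0, -23.2]
force: [3.2, 0.2, 2.5]
gripper_width: 11.0
```

```bash
python3 st.py
```

```text
12.0 [512.6  42.9 159.9] rot [-179.99   -0.    -23.24] F [3.16 0.22 2.49] T [ 0.127 -0.478  0.097] e6 -0.119 e1 -0.259 w 11.05 q6 26.74
```

>>> {"name": "drive_tool", "arguments": {"series": [[1, [0, 0, 0], [0, 0, 0.02]], [1, [0, 0, 0], [0, 0, 0.04]], [1, [0, 0, 0], [0, 0, 0.06]], [1, [0, 0, 0], [0, 0, 0.08]], [1, [0, 0, 0], [0, 0, 0.1]]]}}

```text
time_s: 12.5
ee_pos: [512.7, 42.8, 159.9]
ee_rot: [-180.0, -0.0, -29.0]
force: [2.8, 1.1, 2.9]
gripper_width: 10.8
```

```bash
python3 st.py
```

```text
12.5 [512.7  42.8 159.9] rot [-1.7999e+02 -2.0000e-02 -2.8970e+01] F [2.79 1.08 2.87] T [ 0.018 -0.496  0.065] e6 -0.119 e1 -0.082 w 10.81 q6 32.47
```

>>> {"name": "drive_tool", "arguments": {"series": [[1, [0.3, 0, -0.1], [0, 0, 0.02]], [1, [0.3, 0, -0.1], [0, 0, 0.04]], [1, [0.3, 0, -0.1], [0, 0, 0.06]], [1, [0.3, 0, -0.1], [0, 0, 0.08]], [1, [0.3, 0, -0.1], [0, 0, 0.1]]]}}

```text
time_s: 13.0
ee_pos: [512.9, 42.7, 159.9]
ee_rot: [-180.0, -0.0, -34.7]
force: [1.9, 0.1, 1.7]
gripper_width: 11.1
```

```bash
python3 st.py
```

```text
13.0 [512.9  42.7 159.9] rot [-180.    -0.   -34.7] F [1.89 0.13 1.72] T [-0.055 -0.537  0.045] e6 -0.119 e1 -0.040 w 11.14 q6 38.18
```

>>> {"name": "drive_tool", "arguments": {"series": [[1, [0, 0, 0], [0, 0, 0.02]], [1, [0, 0, 0], [0, 0, 0.04]], [1, [0, 0, 0], [0, 0, 0.06]], [1, [0, 0, 0], [0, 0, 0.08]], [1, [0, 0, 0], [0, 0, 0.1]]]}}

```text
time_s: 13.5
ee_pos: [513.0, 42.6, 159.9]
ee_rot: [-180.0, -0.0, -40.4]
force: [2.2, 0.0, 1.7]
gripper_width: 10.7
```

```bash
python3 st.py
```

```text
13.5 [513.   42.6 159.9] rot [-1.800e+02 -2.000e-02 -4.043e+01] F [2.21 0.   1.74] T [-0.159 -0.607  0.04 ] e6 -0.118 e1 0.309 w 10.72 q6 43.91
```

>>> {"name": "drive_tool", "arguments": {"series": [[1, [0.3, 0, 0], [0, 0, 0.02]], [1, [0.3, 0, 0], [0, 0, 0.04]], [1, [0.3, 0, 0], [0, 0, 0.06]], [1, [0.3, 0, 0], [0, 0, 0.08]], [1, [0.3, 0, 0], [0, 0, 0.1]]]}}

```text
time_s: 14.0
ee_pos: [513.1, 42.5, 159.9]
ee_rot: [180.0, -0.0, -46.2]
force: [1.9, -0.1, 0.8]
gripper_width: 10.7
```

```bash
python3 st.py
```

```text
14.0 [513.1  42.5 159.9] rot [ 1.800e+02 -1.000e-02 -4.616e+01] F [ 1.9  -0.12  0.83] T [-0.174 -0.584  0.021] e6 -0.118 e1 0.317 w 10.74 q6 49.62
```

>>> {"name": "drive_tool", "arguments": {"series": [[1, [0, 0, 0], [0, 0, 0.02]], [1, [0, 0, 0], [0, 0, 0.04]], [1, [0, 0, 0], [0, 0, 0.06]], [1, [0, 0, 0], [0, 0, 0.08]], [1, [0, 0, 0], [0, 0, 0.1]]]}}

```text
time_s: 14.5
ee_pos: [513.2, 42.4, 159.9]
ee_rot: [-180.0, -0.0, -51.9]
force: [3.8, -1.5, 0.5]
gripper_width: 10.6
```

```bash
python3 st.py
```

```text
14.5 [513.2  42.4 159.9] rot [-1.800e+02 -2.000e-02 -5.189e+01] F [ 3.81 -1.52  0.55] T [-0.376 -0.651  0.016] e6 -0.117 e1 0.715 w 10.60 q6 55.35
```

>>> {"name": "drive_tool", "arguments": {"series": [[1, [0.8, 0, 0], [0, 0, 0.02]], [1, [0.8, 0, 0], [0, 0, 0.04]], [1, [0.8, 0, 0], [0, 0, 0.06]], [1, [0.8, 0, 0], [0, 0, 0.08]], [1, [0.8, 0, 0], [0, 0, 0.1]]]}}

```text
time_s: 15.0
ee_pos: [513.4, 42.1, 159.9]
ee_rot: [180.0, 0.0, -57.6]
force: [2.8, 0.1, 0.4]
gripper_width: 10.7
```

```bash
python3 st.py
```

```text
15.0 [513.4  42.1 159.9] rot [ 1.7999e+02  3.0000e-02 -5.7620e+01] F [2.83 0.14 0.45] T [ 0.058 -0.366  0.025] e6 -0.121 e1 -0.194 w 10.75 q6 61.01
```

>>> {"name": "drive_tool", "arguments": {"series": [[1, [0, 0, 0], [0, 0, 0.02]], [1, [0, 0, 0], [0, 0, 0.04]], [1, [0, 0, 0], [0, 0, 0.06]], [1, [0, 0, 0], [0, 0, 0.08]], [1, [0, 0, 0], [0, 0, 0.1]]]}}

```text
time_s: 15.5
ee_pos: [513.5, 41.9, 159.9]
ee_rot: [180.0, 0.0, -63.4]
force: [2.1, 0.5, 1.5]
gripper_width: 11.4
```

```bash
python3 st.py
```

```text
15.5 [513.5  41.9 159.9] rot [ 1.7999e+02  1.0000e-02 -6.3350e+01] F [2.05 0.52 1.46] T [ 0.077 -0.297  0.049] e6 -0.122 e1 -0.177 w 11.40 q6 66.74
```

>>> {"name": "drive_tool", "arguments": {"series": [[1, [0, 0, 0], [0, 0, 0.01]], [1, [0, 0, 0], [0, 0, 0.02]], [1, [0, 0, 0], [0, 0, 0.03]], [1, [0, 0, 0], [0, 0, 0.04]], [1, [0, 0, 0], [0, 0, 0.05]]]}}

```text
time_s: 16.0
ee_pos: [513.5, 41.9, 159.9]
ee_rot: [180.0, 0.0, -66.2]
force: [1.8, -0.5, 0.7]
gripper_width: 11.0
```

```bash
python3 st.py
```

```text
16.0 [513.5  41.9 159.9] rot [180.     0.   -66.17] F [ 1.84 -0.49  0.68] T [-0.1   -0.293  0.058] e6 -0.040 e1 -0.015 w 11.05 q6 69.55
```

>>> {"name": "drive_tool", "arguments": {"series": [[1, [0, 0, 0], [0, 0, 0.02]], [1, [0, 0, 0], [0, 0, 0.04]], [1, [0, 0, 0], [0, 0, 0.06]], [1, [0, 0, 0], [0, 0, 0.06]], [1, [0, 0, 0], [0, 0, 0.06]]]}}

```text
time_s: 16.5
ee_pos: [513.6, 41.8, 159.9]
ee_rot: [180.0, -0.0, -69.6]
force: [1.4, -0.5, 1.9]
gripper_width: 11.1
```

```bash
python3 st.py
```

```text
16.5 [513.6  41.8 159.9] rot [ 1.800e+02 -1.000e-02 -6.957e+01] F [ 1.42 -0.5   1.91] T [-0.204 -0.246  0.007] e6 -0.029 e1 0.444 w 11.06 q6 72.95
```

>>> {"name": "drive_tool", "arguments": {"series": [[1, [0, 0, 0], [0, 0, 0.015]], [1, [0, 0, 0], [0, 0, 0.03]], [1, [0, 0, 0], [0, 0, 0.045]], [1, [0, 0, 0], [0, 0, 0.06]], [1, [0, 0, 0], [0, 0, 0.075]]]}}

```text
time_s: 17.0
ee_pos: [513.6, 41.8, 159.9]
ee_rot: [180.0, -0.0, -73.9]
force: [2.1, -1.9, 1.1]
gripper_width: 11.1
```

```bash
python3 st.py
```

```text
17.0 [513.6  41.8 159.9] rot [ 1.800e+02 -2.000e-02 -7.392e+01] F [ 2.1  -1.86  1.08] T [-0.464 -0.355  0.06 ] e6 -0.078 e1 0.835 w 11.08 q6 77.31
```

>>> {"name": "drive_tool", "arguments": {"series": [[1, [0, 0, 0], [0, 0, 0.015]], [1, [0, 0, 0], [0, 0, 0.03]], [1, [0, 0, 0], [0, 0, 0.045]], [1, [0, 0, 0], [0, 0, 0.06]], [1, [0, 0, 0], [0, 0, 0.075]]]}}

```text
time_s: 17.5
ee_pos: [513.6, 41.9, 159.9]
ee_rot: [-180.0, -0.0, -78.2]
force: [1.8, -1.2, 1.4]
gripper_width: 11.7
```

```bash
python3 st.py
```

```text
17.5 [513.6  41.9 159.9] rot [-180.    -0.   -78.2] F [ 1.8  -1.21  1.42] T [-0.393 -0.329  0.353] e6 0.193 e1 0.672 w 11.72 q6 81.59
```

>>> {"name": "drive_tool", "arguments": {"series": [[1, [0, 0, 0], [0, 0, -0.01]], [1, [0, 0, 0], [0, 0, -0.01]], [1, [0, 0, 0], [0, 0, -0.01]], [1, [0, 0, 0], [0, 0, -0.01]], [1, [0, 0, 0], [0, 0, -0.01]]]}}

```text
time_s: 18.0
ee_pos: [513.6, 41.9, 159.9]
ee_rot: [180.0, 0.0, -77.6]
force: [2.3, -1.9, 0.1]
gripper_width: 11.9
```

```bash
python3 st.py
```

```text
18.0 [513.6  41.9 159.9] rot [180.     0.   -77.58] F [ 2.27 -1.94  0.12] T [-0.443 -0.288  0.255] e6 0.264 e1 0.802 w 11.91 q6 80.96
```

>>> {"name": "drive_tool", "arguments": {"series": [[1, [0, 0, 0], [0, 0, -0.06]], [1, [0, 0, 0], [0, 0, -0.12]], [1, [0, 0, 0], [0, 0, -0.18]], [1, [0, 0, 0], [0, 0, -0.24]], [1, [0, 0, 0], [0, 0, -0.3]]]}}

```text
time_s: 18.5
ee_pos: [513.4, 42.1, 159.9]
ee_rot: [180.0, 0.0, -60.3]
force: [1.8, -0.9, 0.4]
gripper_width: 11.1
```

```bash
python3 st.py
```

```text
18.5 [513.4  42.1 159.9] rot [ 1.7999e+02  5.0000e-02 -6.0320e+01] F [ 1.83 -0.91  0.39] T [-0.43  -0.222 -0.056] e6 0.451 e1 0.746 w 11.13 q6 63.68
```

>>> {"name": "drive_tool", "arguments": {"series": [[1, [0, 0, 0], [0, 0, -0.07]], [1, [0, 0, 0], [0, 0, -0.14]], [1, [0, 0, 0], [0, 0, -0.21]], [1, [0, 0, 0], [0, 0, -0.28]], [1, [0, 0, 0], [0, 0, -0.35]]]}}

```text
time_s: 19.0
ee_pos: [513.1, 42.4, 159.9]
ee_rot: [-180.0, 0.1, -40.3]
force: [0.8, -0.0, 1.4]
gripper_width: 11.1
```

```bash
python3 st.py
```

```text
19.0 [513.1  42.4 159.9] rot [-1.7998e+02  1.0000e-01 -4.0250e+01] F [ 0.82 -0.05  1.39] T [-0.202 -0.115 -0.094] e6 0.530 e1 0.186 w 11.07 q6 43.60
```

>>> {"name": "drive_tool", "arguments": {"series": [[1, [0, 0, 0], [0, 0, -0.07]], [1, [0, 0, 0], [0, 0, -0.14]], [1, [0, 0, 0], [0, 0, -0.21]], [1, [0, 0, 0], [0, 0, -0.28]], [1, [0, 0, 0], [0, 0, -0.35]]]}}

```text
time_s: 19.5
ee_pos: [512.7, 42.7, 159.9]
ee_rot: [-179.9, 0.1, -20.2]
force: [0.3, -0.3, 2.6]
gripper_width: 10.8
```

```bash
python3 st.py
```

```text
19.5 [512.7  42.7 159.9] rot [-1.7994e+02  1.4000e-01 -2.0200e+01] F [ 0.32 -0.29  2.57] T [-0.119  0.036 -0.05 ] e6 0.529 e1 -0.187 w 10.78 q6 23.55
```

>>> {"name": "drive_tool", "arguments": {"series": [[1, [0, 0, 0], [0, 0, -0.07]], [1, [0, 0, 0], [0, 0, -0.14]], [1, [0, 0, 0], [0, 0, -0.21]], [1, [0, 0, 0], [0, 0, -0.28]], [1, [0, 0, 0], [0, 0, -0.35]]]}}

```text
time_s: 20.0
ee_pos: [512.2, 42.8, 159.9]
ee_rot: [-179.9, 0.2, -0.1]
force: [-0.8, 1.1, 3.7]
gripper_width: 11.4
```

>>> {"name": "drive_tool", "arguments": {"series": [[1, [0, 0, 0], [0, 0, -0.07]], [1, [0, 0, 0], [0, 0, -0.14]], [1, [0, 0, 0], [0, 0, -0.21]], [1, [0, 0, 0], [0, 0, -0.25]], [1, [0, 0, 0], [0, 0, -0.25]]]}}

```text
time_s: 20.5
ee_pos: [511.9, 42.7, 159.9]
ee_rot: [-179.9, 0.2, 14.0]
force: [-3.4, 1.7, 4.1]
gripper_width: 10.9
```

```bash
python3 st.py
```

```text
20.5 [511.9  42.7 159.9] rot [-179.85    0.18   14.04] F [-3.38  1.74  4.09] T [0.101 0.586 0.03 ] e6 -0.142 e1 -0.796 w 10.90 q6 -10.68
```

>>> {"name": "drive_tool", "arguments": {"series": [[1, [0, 0, 0], [0, 0, 0]], [1, [0, 0, 0], [0, 0, 0]], [0.5, [0, 0, 0], [0, 0, 0]], [0.5, [0, 0, 0], [0, 0, 0]], [0.5, [0, 0, 0], [0, 0, 0]]]}}

```text
time_s: 21.0
ee_pos: [513.9, 41.8, 159.7]
ee_rot: [180.0, -0.0, 14.1]
force: [0.4, 0.2, 0.1]
gripper_width: 32.3
```

>>> {"name": "drive_tool", "arguments": {"series": [[0.5, [0, 0, 0], [0, 0, 0]], [0.5, [0, 0, 0], [0, 0, 0]], [0.5, [0, 0, -15], [0, 0, 0]], [0.5, [0, 0, -35], [0, 0, 0]], [0.5, [0, 0, -60], [0, 0, 0]]]}}

```text
time_s: 21.5
ee_pos: [513.1, 41.9, 219.9]
ee_rot: [-180.0, 0.1, 14.1]
force: [0.8, -0.0, -0.7]
gripper_width: 45.5
```

```bash
python3 st.py; python3 - <<'E'
from workcell import env
import cv2
from h import *
for n in ["wrist","top"]:
  f=env.grab_frame(n); np.save(n+"3.npy",f,allow_pickle=True);im=f["image"]
  if n!="wrist":
    u=proj(f,(511,41,177)).astype(int); im=cv2.resize(im[u[1]-60:u[1]+60,u[0]-80:u[0]+80],None,fx=4.5,fy=4.5,interpolation=cv2.INTER_CUBIC)
  cv2.imwrite(f"pics/{n}3.png",im[:,:,::-1])
E
```

```text
21.5 [513.1  41.9 219.9] rot [-1.7998e+02  1.1000e-01  1.4090e+01] F [ 0.84 -0.01 -0.75] T [-0.079  0.039 -0.041] e6 -0.001 e1 0.010 w 45.51 q6 -10.71
```

View pics/wrist3.png

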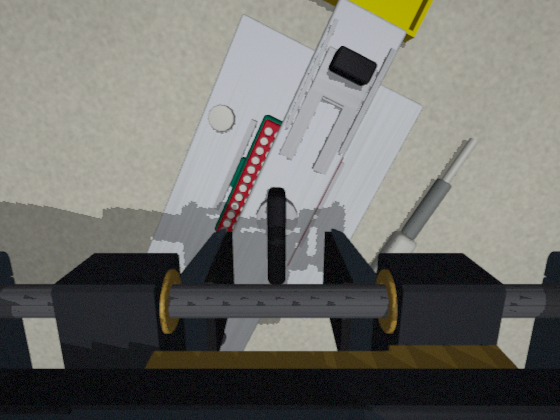

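View pics/top3.png

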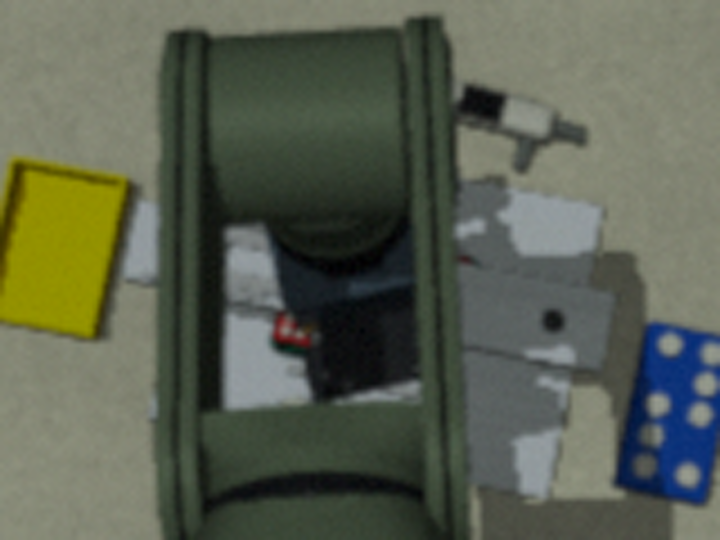

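```bash
python3 - <<'E'
from h import *
f=np.load("wrist3.npy",allow_pickle=True).item();im=f["image"]
x0,y0,x1,y1=325,40,382,90
m=(im[y0:y1,x0:x1].max(2)<50).astype(np.uint8)
k=max(cv2.findContours(m,cv2.RETR_EXTERNAL,cv2.CHAIN_APPROX_NONE)[0],key=cv2.contourArea)
r=cv2.minAreaRect((k+[x0,y0]).astype(np.float32));print(r)
for z in(146,155):
  print(z,[onz(f,p,z)[:2].round(1).tolist() for p in cv2.boxPoints(r)],onz(f,r[0],z).round(1))
# bridge edges: slot outer lines / wing
m=im[185:286,262:292].max(2)<40;ys,xs=np.nonzero(m)
P=np.array([onz(f,(x+262,y+185),185)[:2] for x,y in zip(xs,ys)]);c=P.mean(0);w,v=np.linalg.eigh(np.cov((P-c).T));print(c,np.degrees(np.arctan2(v[1,1],v[0,1])))
a=im[20:180,270:420];cv2.imwrite("pics/lockz.png",cv2.resize(a,None,fx=3.7,fy=3.7,interpolation=cv2.INTER_CUBIC)[:,:,::-1])
E
```

```text
((352.1000671386719, 65.80001831054688), (42.0380744934082, 27.280029296875), 26.56505012512207)
146 [[518.3, 146.4], [521.7, 161.9], [547.8, 157.2], [544.8, 141.4]] [533.1 151.8 146. ]
155 [[517.4, 145.1], [520.7, 160.1], [545.9, 155.6], [543.0, 140.3]] [531.7 150.3 155. ]
[511.08920555  42.42971208] 104.0089779974034
```

View pics/lockz.png

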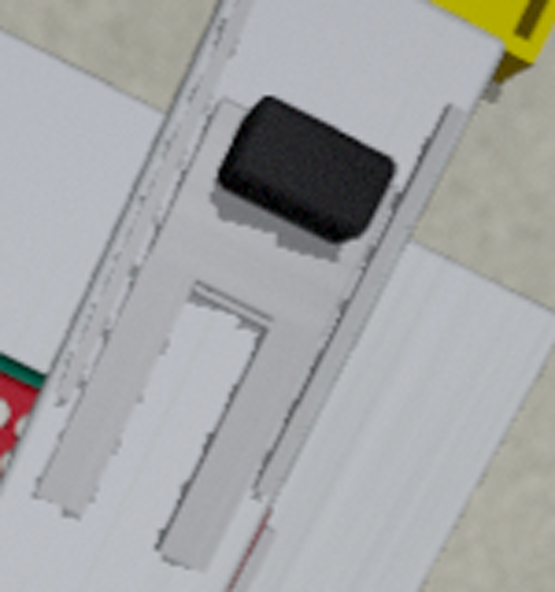

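>>> {"name": "drive_tool", "arguments": {"series": [[0.5, [11, -25, 0], [0, 0, 0.1]], [0.5, [22, -50, 0], [0, 0, 0.2]], [0.5, [33, -75, 0], [0, 0, 0.3]], [0.5, [44, -101, 0], [0, 0, 0.435]], [0.5, [44, -101, 20], [0, 0, 0.435]]]}}

```text
time_s: 22.1
ee_pos: [533.6, 153.9, 201.0]
ee_rot: [-179.8, -0.3, -10.8]
force: [0.4, -0.0, 0.4]
gripper_width: 45.8
```

>>> {"name": "drive_tool", "arguments": {"series": [[0.5, [0, 0, 10], [0, 0, 0]], [0.5, [0, 0, 20], [0, 0, 0]], [0.5, [0, 0, 25], [0, 0, 0]], [0.5, [0, 0, 25], [0, 0, 0]], [0.5, [0, 0, 25], [0, 0, 0]]]}}

```text
time_s: 22.6
ee_pos: [532.0, 150.3, 175.3]
ee_rot: [-180.0, -0.0, -10.9]
force: [0.3, -1.0, -0.2]
gripper_width: 45.8
```

```bash
python3 st.py; python3 - <<'E'
from workcell import env
import cv2
from h import *
for n in ["wrist","scene"]:
  f=env.grab_frame(n); im=f["image"]
  if n!="wrist":
    u=proj(f,(525,100,160)).astype(int); im=cv2.resize(im[u[1]-60:u[1]+60,u[0]-80:u[0]+80],None,fx=4.5,fy=4.5,interpolation=cv2.INTER_CUBIC)
  cv2.imwrite(f"pics/{n}4.png",im[:,:,::-1])
E
```

```text
22.6 [532.  150.3 175.3] rot [-1.7998e+02 -4.0000e-02 -1.0860e+01] F [ 0.34 -0.95 -0.22] T [-0.06   0.092 -0.008] e6 -0.001 e1 0.013 w 45.81 q6 25.44
```

View pics/wrist4.png

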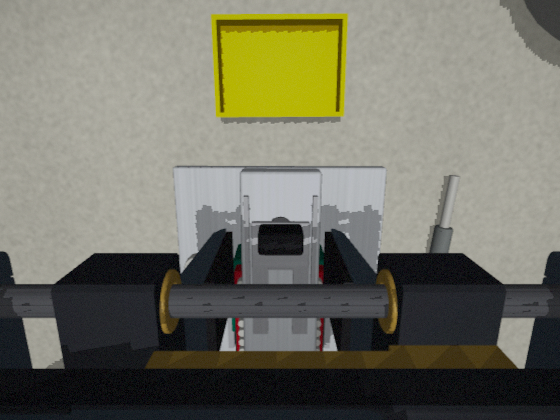

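View pics/scene4.png

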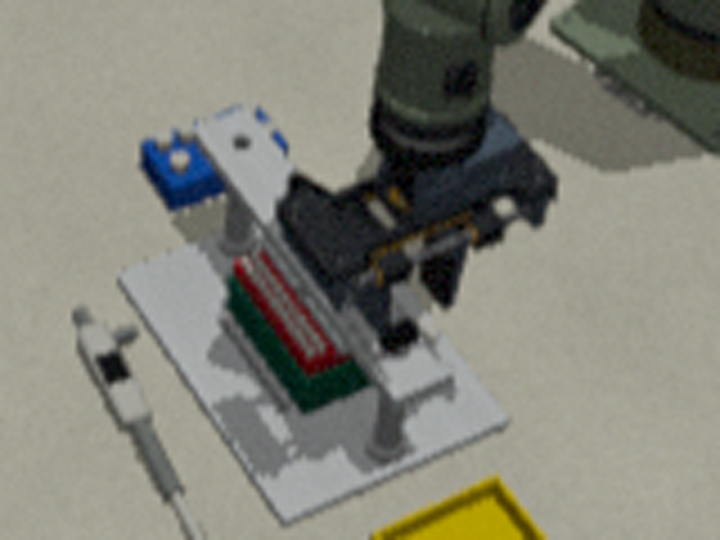

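>>> {"name": "drive_tool", "arguments": {"series": [[0.5, [0, 0, 12], [0, 0, 0]], [0.5, [0, 0, 24], [0, 0, 0]], [0.6, [0, 0, 32], [0, 0, 0]], [0.8, [0, 0, 32], [0, 0, 0]], [1, [0, 0, 32], [0, 0, 0]]], "squeeze": 15}}

```text
time_s: 23.2
ee_pos: [533.1, 150.2, 142.3]
ee_rot: [180.0, -0.2, -10.8]
force: [3.2, -0.5, -10.3]
gripper_width: 25.9
```

>>> {"name": "drive_tool", "arguments": {"series": [[1, [0, 0, 0], [0, 0, 0]], [1, [0, 0, 0], [0, 0, 0]], [1, [0, 0, 0], [0, 0, 0]], [1, [0, 0, 0], [0, 0, 0]], [1, [0, 0, 0], [0, 0, 0]]]}}

```text
time_s: 23.7
ee_pos: [533.1, 150.2, 142.3]
ee_rot: [180.0, -0.2, -10.8]
force: [5.4, -1.4, -7.7]
gripper_width: 25.9
```

```bash
python3 st.py
```

```text
23.7 [533.1 150.2 142.3] rot [ 1.7998e+02 -1.6000e-01 -1.0820e+01] F [ 5.36 -1.37 -7.65] T [-0.349 -0.774 -0.044] e6 -0.030 e1 1.528 w 25.92 q6 25.45
```

>>> {"name": "drive_tool", "arguments": {"series": [[1, [0.5, 5, 0], [0, 0, 0]], [1, [0.5, 10, 0], [0, 0, 0]], [1, [0.5, 15, 0], [0, 0, 0]], [1, [0.5, 20, 0], [0, 0, 0]], [1, [0.5, 25, 0], [0, 0, 0]]]}}

```text
time_s: 24.2
ee_pos: [528.4, 126.0, 142.3]
ee_rot: [-179.9, -0.1, -10.8]
force: [5.2, 1.4, -9.9]
gripper_width: 25.6
```

```bash
python3 st.py
```

```text
24.2 [528.4 126.  142.3] rot [-1.7992e+02 -1.0000e-01 -1.0840e+01] F [ 5.22  1.39 -9.87] T [ 0.278 -0.86  -0.109] e6 0.048 e1 0.265 w 25.61 q6 23.00
```

>>> {"name": "drive_tool", "arguments": {"series": [[1, [0, 1, 0], [0, 0, 0]], [1, [0, 2, 0], [0, 0, 0]], [1, [0, 3, 0], [0, 0, 0]], [1, [0, 4, 0], [0, 0, 0]], [1, [0, 5, 0], [0, 0, 0]]]}}

```text
time_s: 24.7
ee_pos: [527.9, 123.1, 142.3]
ee_rot: [-179.7, -0.1, -10.9]
force: [6.2, 9.4, -11.1]
gripper_width: 26.0
```

```bash
python3 st.py
```

```text
24.7 [527.9 123.1 142.3] rot [-1.7968e+02 -1.0000e-01 -1.0910e+01] F [  6.16   9.36 -11.06] T [ 1.576 -1.023  0.033] e6 0.016 e1 -3.930 w 25.99 q6 22.53
```

>>> {"name": "drive_tool", "arguments": {"series": [[1, [0, 1, 0], [0, 0, 0]], [1, [0, 2, 0], [0, 0, 0]], [1, [0, 3, 0], [0, 0, 0]], [1, [0, 3, 0], [0, 0, 0]], [1, [0, 3, 0], [0, 0, 0]]]}}

```text
time_s: 25.2
ee_pos: [527.9, 123.0, 142.4]
ee_rot: [-179.4, -0.1, -11.0]
force: [6.8, 14.9, -13.1]
gripper_width: 26.0
```

```bash
python3 st.py; python3 - <<'E'
from workcell import env
import cv2
from h import *
f=env.grab_frame("wrist"); cv2.imwrite(f"pics/wrist5.png",f["image"][:,:,::-1])
E
```

```text
25.2 [527.9 123.  142.4] rot [-1.7938e+02 -1.2000e-01 -1.0960e+01] F [  6.81  14.86 -13.05] T [ 2.712 -1.134 -0.017] e6 -0.014 e1 -7.206 w 25.98 q6 22.24
```

View pics/wrist5.png

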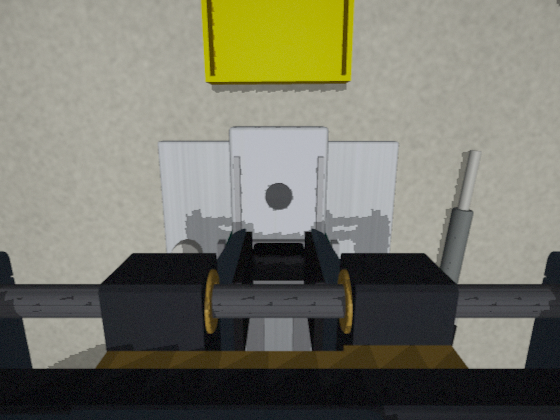

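>>> {"name": "drive_tool", "arguments": {"series": [[0.5, [0, 0, 0], [0, 0, 0]], [0.5, [0, 0, 0], [0, 0, 0]], [0.5, [0, 0, 0], [0, 0, 0]], [0.5, [0, 0, -10], [0, 0, 0]], [0.5, [0, 0, -30], [0, 0, 0]]]}}

```text
time_s: 25.75
ee_pos: [524.9, 117.6, 172.8]
ee_rot: [179.9, 0.2, -10.8]
force: [0.9, -0.3, -1.5]
gripper_width: 45.6
```

>>> {"name": "drive_tool", "arguments": {"series": [[0.5, [0, 0, -40], [0, 0, 0]], [0.5, [0, -20, -80], [0, 0, 0]], [0.5, [0, -50, -100], [0, 0, 0]], [0.5, [0, -85, -110], [0, 0, 0]], [0.5, [0, -85, -110], [0, 0, 0]]]}}

```text
time_s: 26.25
ee_pos: [543.2, 204.8, 285.7]
ee_rot: [-179.8, -0.2, -10.7]
force: [-0.1, -0.6, 0.3]
gripper_width: 45.4
```

>>> {"name": "drive_tool", "arguments": {"series": [[0.5, [0, -40, 0], [0, 0, 0]], [0.5, [0, -80, 0], [0, 0, 0]], [0.5, [0, -110, 0], [0, 0, 0]], [0.5, [0, -110, 0], [0, 0, 0]], [0.5, [0, -110, 0], [0, 0, 0]]]}}

```text
time_s: 26.75
ee_pos: [562.3, 308.9, 282.7]
ee_rot: [179.9, 0.0, -10.8]
force: [-0.6, -0.2, 0.4]
gripper_width: 45.7
```

```bash
python3 st.py; python3 - <<'E'
from workcell import env
import cv2
from h import *
for n in ["scene","top"]:
  f=env.grab_frame(n); np.save(n+"6.npy",f,allow_pickle=True);im=f["image"]
  u=proj(f,(520,90,160)).astype(int); im=cv2.resize(im[u[1]-60:u[1]+60,u[0]-80:u[0]+80],None,fx=4.7,fy=4.7,interpolation=cv2.INTER_CUBIC)
  cv2.imwrite(f"pics/{n}6.png",im[:,:,::-1])
E
```

```text
26.75 [562.3 308.9 282.7] rot [ 1.7991e+02  4.0000e-02 -1.0800e+01] F [-0.63 -0.21  0.41] T [-0.079  0.068  0.049] e6 0.007 e1 0.989 w 45.68 q6 38.59
```

View pics/scene6.png

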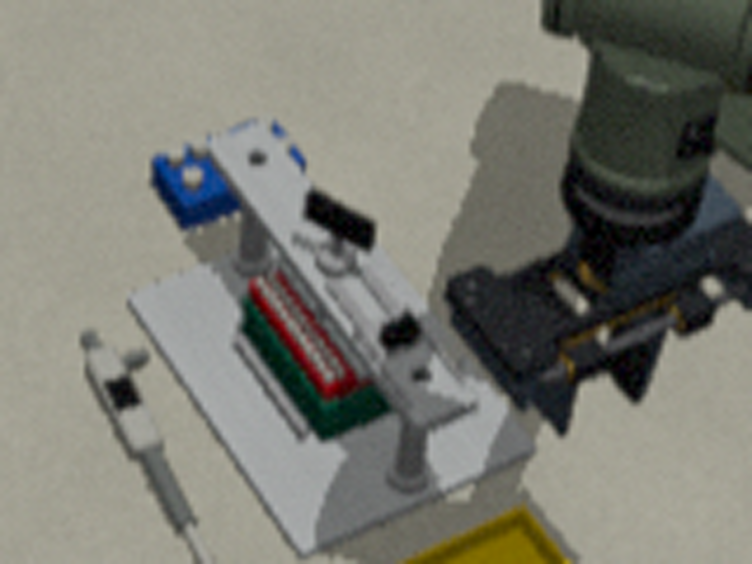

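View pics/top6.png

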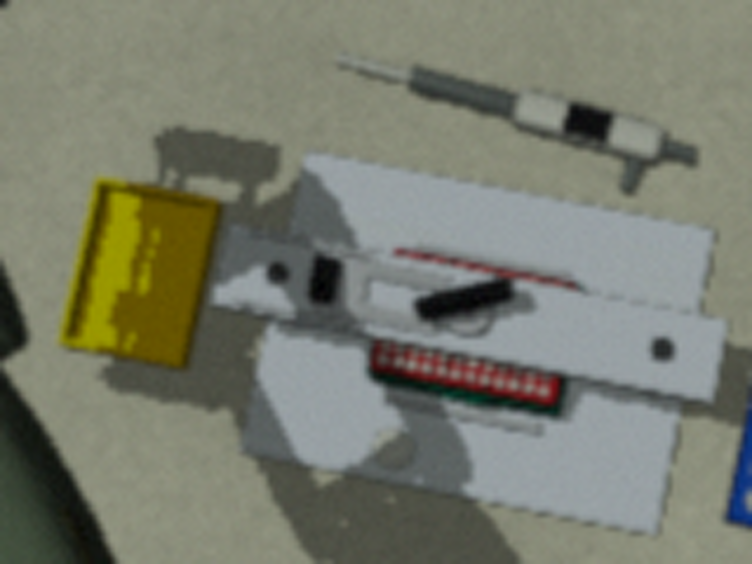

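```bash
python3 - <<'E'
from h import *
t=np.load("top6.npy",allow_pickle=True).item()
b=cv2.imread("pics/top0.png")[:,:,::-1]
def cen(im,c,th=45,h=9):
    x0,y0=int(c[0])-h,int(c[1])-h;p=im[y0:y0+2*h,x0:x0+2*h].max(2).astype(float)
    w=np.clip(th-p,0,None);n,l,s,_=cv2.connectedComponentsWithStats((w>0).astype(np.uint8));k=1+np.argmax(s[1:,4]);w*=l==k
    ys,xs=np.nonzero(w);g=w[ys,xs];return ((xs*g).sum()/g.sum()+x0,(ys*g).sum()/g.sum()+y0)
u=proj(t,(526,123,150));print(u)
c0=cen(b,(222,213));c1=cen(t["image"],u)
a0,a1=onz(t,c0,152),onz(t,c1,152);print(c0,c1,a0,a1,np.linalg.norm(a1-a0))
im=t["image"];m=np.zeros(im.shape[:2],np.uint8)
u=proj(t,(511,42,185)).astype(int);s=im[u[1]-12:u[1]+12,u[0]-14:u[0]+14].max(2)<45
ys,xs=np.nonzero(s);P=np.array([onz(t,(x+u[0]-14,y+u[1]-12),185)[:2] for x,y in zip(xs,ys)]);c=P.mean(0);w,v=np.linalg.eigh(np.cov((P-c).T));print(c,np.degrees(np.arctan2(v[1,1],v[0,1])),w)
E
```

```text
[232.21203073 215.24516918]
(np.float64(221.95119787045252), np.float64(213.13930789707186)) (np.float64(231.42730210016154), np.float64(215.297253634895)) [531.36937637 150.78819881 152.        ] [525.52248597 124.88981612 152.        ] 26.550185559360735
[509.19850236  41.77492053] 103.39716068359496 [ 13.58967381 211.22221256]
```

>>> {"name": "drive_tool", "arguments": {"series": [[1, [-1.5, 35, 0], [0, 0, 0]], [1, [-1.5, 70, 10], [0, 0, 0]], [1, [-1.5, 105, 30], [0, 0, 0]], [1, [-1.5, 140, 60], [0, 0, 0]], [1, [-1.5, 152, 90], [0, 0, 0]]]}}

```text
time_s: 27.35
ee_pos: [531.4, 156.4, 193.3]
ee_rot: [180.0, -0.1, -11.0]
force: [0.5, 0.4, -0.3]
gripper_width: 8.3
```

>>> {"name": "drive_tool", "arguments": {"series": [[1, [0, 0, 15], [0, 0, 0]], [1, [0, 0, 15], [0, 0, 0]], [1, [0, 0, 15], [0, 0, 0]], [1, [0, 0, 15], [0, 0, 0]], [1, [0, 0, 15], [0, 0, 0]]]}}

```text
time_s: 27.85
ee_pos: [533.3, 160.9, 179.2]
ee_rot: [-179.9, -0.1, -10.8]
force: [0.8, 0.8, -0.2]
gripper_width: 0.5
```

```bash
python3 st.py; python3 - <<'E'
from workcell import env
import cv2
from h import *
for n in ["wrist","scene"]:
  f=env.grab_frame(n); im=f["image"]
  if n!="wrist":
    u=proj(f,(525,120,160)).astype(int); im=cv2.resize(im[u[1]-60:u[1]+60,u[0]-80:u[0]+80],None,fx=4.5,fy=4.5,interpolation=cv2.INTER_CUBIC)
  cv2.imwrite(f"pics/{n}7.png",im[:,:,::-1])
E
```

```text
27.85 [533.3 160.9 179.2] rot [-1.7994e+02 -1.3000e-01 -1.0810e+01] F [ 0.8   0.82 -0.15] T [-0.071  0.001  0.019] e6 -0.000 e1 -0.144 w 0.54 q6 26.42
```

View pics/wrist7.png

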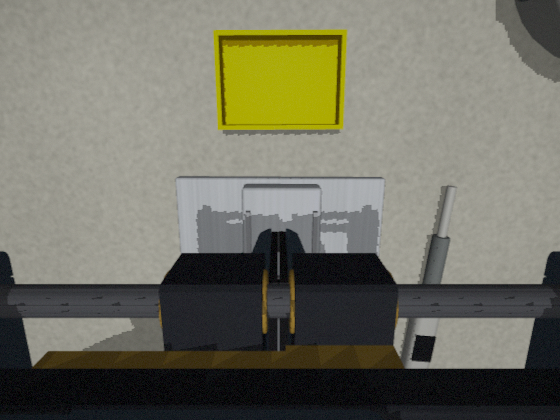

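View pics/scene7.png

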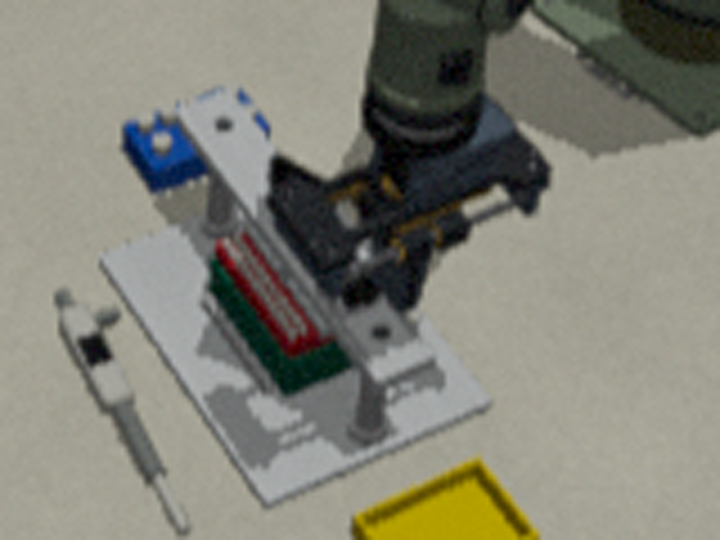

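>>> {"name": "drive_tool", "arguments": {"series": [[1, [0, 0, 12], [0, 0, 0]], [1, [0, 0, 24], [0, 0, 0]], [1, [0, 0, 36], [0, 0, 0]], [1, [0, 0, 36], [0, 0, 0]], [1, [0, 5, 36], [0, 0, 0]]]}}

```text
time_s: 28.45
ee_pos: [531.4, 155.9, 141.2]
ee_rot: [180.0, 0.1, -10.8]
force: [-0.3, 0.3, 0.3]
gripper_width: 0.5
```

>>> {"name": "drive_tool", "arguments": {"series": [[1, [0, 2, 0], [0, 0, 0]], [1, [0, 4, 0], [0, 0, 0]], [1, [0, 6, 0], [0, 0, 0]], [1, [0, 8, 0], [0, 0, 0]], [1, [0, 10, 0], [0, 0, 0]]]}}

```text
time_s: 28.95
ee_pos: [530.6, 148.8, 142.6]
ee_rot: [-179.6, -0.1, -11.0]
force: [0.8, 12.7, -1.7]
gripper_width: 0.7
```

>>> {"name": "drive_tool", "arguments": {"series": [[1, [0, 1, 0], [0, 0, 0]], [1, [0, 2, 0], [0, 0, 0]], [1, [0, 3, 0], [0, 0, 0]], [1, [0, 4, 0], [0, 0, 0]], [1, [0, 5, 0], [0, 0, 0]]]}}

```text
time_s: 29.45
ee_pos: [530.6, 148.6, 142.8]
ee_rot: [-179.1, -0.1, -11.0]
force: [1.2, 23.3, -3.7]
gripper_width: 0.4
```

>>> {"name": "drive_tool", "arguments": {"series": [[1, [0, -6, 0], [0, 0, 0]], [1, [0, -14, 0], [0, 0, 0]], [1, [0, -20, 0], [0, 0, 0]], [1, [0, -20, -30], [0, 0, 0]], [1, [0, -30, -75], [0, 0, 0]]]}}

```text
time_s: 29.95
ee_pos: [532.5, 169.1, 215.1]
ee_rot: [179.7, 0.4, -10.9]
force: [0.8, 1.4, 0.3]
gripper_width: 0.5
```

>>> {"name": "drive_tool", "arguments": {"series": [[1, [0, -40, -20], [0, 0, 0]], [1, [0, -80, -40], [0, 0, 0]], [1, [0, -120, -60], [0, 0, 0]], [1, [0, -150, -60], [0, 0, 0]], [1, [0, -150, -60], [0, 0, 0]]]}}

```text
time_s: 30.45
ee_pos: [563.0, 321.2, 276.7]
ee_rot: [-179.9, -0.0, -10.6]
force: [-0.1, 0.2, -1.0]
gripper_width: 0.2
```

```bash
python3 st.py; python3 - <<'E'
from workcell import env
import cv2
from h import *
f=env.grab_frame("top"); np.save("top8.npy",f,allow_pickle=True);t=f;im=f["image"]
u=proj(t,(511,42,185)).astype(int);s=im[u[1]-12:u[1]+12,u[0]-14:u[0]+14].max(2)<45
ys,xs=np.nonzero(s);P=np.array([onz(t,(x+u[0]-14,y+u[1]-12),185)[:2] for x,y in zip(xs,ys)]);c=P.mean(0);w,v=np.linalg.eigh(np.cov((P-c).T));print(c,np.degrees(np.arctan2(v[1,1],v[0,1])),w)
u=proj(f,(520,70,160)).astype(int); im=cv2.resize(im[u[1]-60:u[1]+60,u[0]-80:u[0]+80],None,fx=4.7,fy=4.7,interpolation=cv2.INTER_CUBIC)
cv2.imwrite(f"pics/top8.png",im[:,:,::-1])
E
```

```text
30.45 [563.  321.2 276.7] rot [-1.7992e+02 -3.0000e-02 -1.0640e+01] F [-0.14  0.18 -1.02] T [-0.138  0.067  0.01 ] e6 0.145 e1 1.044 w 0.20 q6 39.30
[509.24175075  41.88074532] 103.56432637072581 [ 13.32038521 212.73315904]
```

View pics/top8.png

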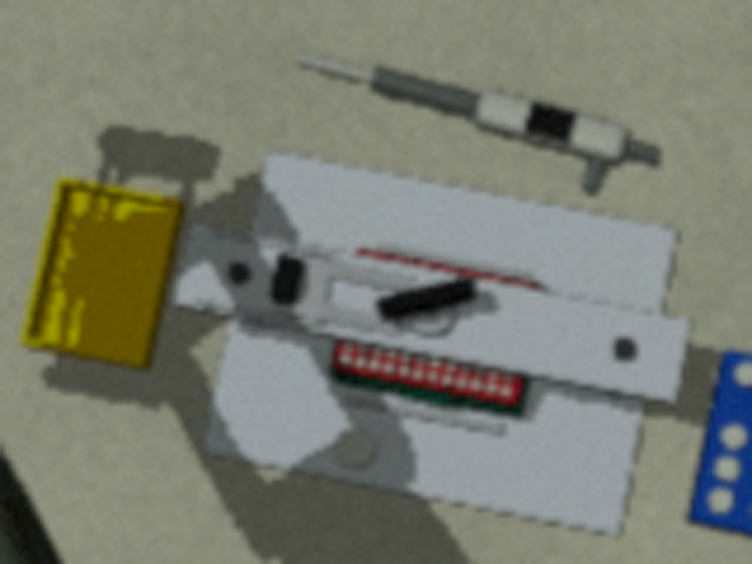

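The top view shows the wing at about 103.5° in the world frame, unchanged since I released it. The tab, near pixel (288, 280), is against its stop, the bystanders have not moved and the arm is clear. I am handing in.

```bash
python3 -c "
from workcell import env
print(env.job_done())"
```

```text
the job is handed in; nothing more can be done
None
```

The screw is bottomed and backed off a quarter turn, and the lock tab is pushed home. I handed the job in at about 30.5 s. No verdict is reported.

- **Bottoming:** I turned the knob clockwise about 145° with a light 8 N grip. Torque then rose from the drag to about 0.35 N m in one step and held at about 0.26 N m for half a second. The peak is past the 0.1 N m needed but below the roughly 0.4 N m that drags the pad round. I could not see the pad, so I have no direct check that it did not twist.
- **Back-off:** I turned back about 90°, allowing for the slight tilt of the wing in the jaws. Wrist and top pictures after release put the wing at 103.5–104°, against about 14° (my estimate) at the bottom. The gap itself is too fine to measure.
- **Lock:** I pinched the tab and slid it until it stopped firmly, then pushed it again from behind. It did not move under 23 N, well above the 2.5 N it slides with.
- **Disagreement:** I measured the tab's travel as 26.6 mm in the top camera and 27.7 mm by the robot, not 30 mm. I took this as the lock not having started at zero, because it stopped dead both times, but I could not confirm that.
- **Bystanders:** Nothing near the clamp looked moved in the last top view. I did not check the things farther out, such as the second pipette and the marker, but the arm felt no contact near them.

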